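# Collapse the work lamp's telescopic mast and put the lamp on its charging base

## Task

The cordless work lamp is to be put away for charging. Telescope its mast fully home, thin tube first: press the lamp head down until it sits on the collar, and only then squeeze the collar's two side tabs together and lower the thick tube until the collar sits on the fixed tube. After that carry the lamp to its charging base, lower it gently onto the two pegs there until it stands flat on the base, and let go; don't tip the lamp over or disturb the loose parts lying nearby.

Things in the scene. Friction and masses are not known exactly. Their poses are not given: they have to be found in the camera images.
- lamp: Cordless work lamp, loose, about 0.85 kg, upright. Dark battery foot 124 mm long (its x), 64 wide (y), 38 high; origin at the centre of the underside; z up. Carrying handle over the -x half; telescopic mast at x = +32 mm, y = 0: fixed tube 40 mm across (42 at its rim, 96 mm above the underside), in it the thick tube, 27 mm, in that the thin tube, 19 mm, with the lamp head on top.
- lamp_foot (a point): Centre of the lamp's underside; axes of the lamp. Two round sockets for the pegs of the charging base open in the underside at x = +42 and -42 mm, y = 0, 13 mm wide and 18 mm deep.
- lamp_handle (a point): Middle of the grip of the lamp's carrying handle: a flat-sided bar 60 mm long along the lamp's x, 18 mm wide in y (grasp it across y), 20 mm high. This point is its centre, at x = -30 mm on the lamp, 86 mm above the underside and 48 mm above the battery foot. Fixed to the foot, so lifting by it does not draw the mast out. The lamp's centre of mass lies about 22 mm from it towards the mast.
- mast_thin (a joint): How far the thin tube with the lamp head has been pushed in, m: 0 fully drawn out, 0.050 fully home (head resting on the collar). Stays where it is left by friction, about 4 N to move it.
- head_top (a point): Centre of the flat top of the lamp head, a round head 44 mm across and 26 mm high, on the mast axis; z up. Press down here.
- mast_thick (a joint): How far the thick tube with its collar is pushed into the fixed tube, m: 0 drawn out and locked, 0.050 fully home (collar resting on the fixed tube's rim). Drawn out, two sprung catches stand on that rim and hold it up, however hard the head is pressed, until both tabs are squeezed in. Once they are inside the rim it goes down with about 5 N, tabs squeezed or not, and stays where it is left.
- collar (a point): Centre of the collar on top of the thick tube (round, 46 mm across, 18 high), on the mast axis at the tabs' mid height; axes of the lamp. Tabs stand out at +y and -y, each 22 mm wide (x), 14 high: 61 mm over both when free, 51 when squeezed to the stop (7 N a side). With the thin tube home the 44 mm head fills 9 to 35 mm above this point. Both tubes home: point 105 mm above the lamp's underside.
- charger: Charging base, fixed to the worktop: flat grey plate 160 mm long (x from -90 to +70), 82 wide, 14 high; origin on the worktop under the middle of the seat. Two steel pegs 9 mm thick with tapered tips stand at x = +42 and -42 mm, y = 0, 14.5 mm above the plate. They fit the lamp's sockets when the lamp's long axis lies along the plate's, either way round.
- charger_seat (a point): Middle of the seat between the two pegs, on the plate's top, 14 mm above the worktop; axes of the charging base. The lamp's underside centre comes to lie here.
- contactor: Bystander: loose contactor, 74 x 45 x 75 mm, off-white with a black top; origin at the centre of its underside.
- relay: Bystander: loose plug-in relay on a black socket, 70 x 27 x 54 mm; origin at the centre of its underside.
- sensor_cap: Bystander: loose sensor under a clear round cap, 56 mm wide, 50 mm high; origin at the centre of its underside.
- junction_box: Bystander: loose white junction box, 68 x 68 x 41 mm; origin at the centre of its underside.
There are look-alikes about, which are no part of the job. There is more than one size of the charger; the job needs the larger.

How it is judged:
By the outcome, as a careful person would: the job done as asked, in the order asked, and still so for the second after the job is handed in, with the robot touching nothing.
It also fails if it takes over 64 s, if anything falls off the work surface, if the arm or the gripper's body presses on something with over 40 N, if the wrist force passes 120 N, or if a joint passes its speed limit or range.

## Robot

A 6-joint arm with a two-finger parallel gripper is mounted at the origin on a cart in front of the work surface, level with it; the furniture and walls round the work are solid. World frame = base frame: x ahead of the robot, y to its left, z up, the work surface at z = 0. Lengths are in m, angles in rad, forces in N, time in s.
With the tool pointing down it reaches from about 0.35 to 0.775 m from the base axis. Payload 7.3 kg.
Tool frame: the origin (TCP) lies on the centre line of the jaws, within the pads' length; the fingertips stand 17 mm ahead of it and the grasp point (between the pads) lies 2 mm behind it (robot.tcp_to_tips is the distance from the TCP to the fingertips, in m); z points along the fingers, y is the line along which they close (so a half turn about z gives the same grasp; the last joint's range is limited). The gripper opens to 92 mm and grips with 3 to 60 N. Pads are 19 mm wide; open, the fingers measure 130 mm over their backs; the gripper's body (75 mm by 190 mm) begins 47 mm behind the grasp point.
Start: joints at [-1.344, 0.342, 1.524, -0, 1.275, -0.146], TCP at [0.191, -0.489, 0.244] pointing down, gripper open.
Joint ranges: [-2.53, 2.53], [-0.77, 2.02], [0.04, 2.7], [-1, 4.14], [0.28, 2.66], [-3.11, 3.11]. Speed limits (rad/s): [2.57, 2.57, 3.14, 3.14, 3.14, 3.14].

## Interface

Orientations are given as [roll, pitch, yaw] about the fixed x, y, z axes, in that order (R = Rz(yaw) Ry(pitch) Rx(roll)).
In Python, from cell import robot gives the robot as it stands. The module is installed in compiled form; this text tells all that it offers.
- The arm moves only by the tool carry_out, never from a script. Its argument "commands" is a list of rows, each a list of 3 entries, a list of its own where there are three numbers: the shift along the tool's x, y, z in m, then the turn about the tool's z in rad, then the opening, from 0 (shut) to 1 (fully open). In form: [[[dx, dy, dz], yaw, claw], ...]. A call has 1 to 20 rows; each row shifts and turns the commanded pose from where the row before left it, along the tool's axes as they then stand; what a row does not reach is not made up. A row lasts 1/8 s, in which the tool goes at most 62.5 mm and 10.7 degrees, less where a joint would pass 70% of its speed; a pose out of reach is approached as far as the arm can. A call is refused whole if a number of a shift passes 0.0625 or a number of a turn 0.188, either way. A call with a gripper value outside its range is refused whole. The fingers move at their own pace and stop on an object; "newtons" is the grip in N (left out, the last holds). Time passes only in rows, so rows that do not move let the fingers close. It gives the time, the measured TCP pose, the force, the opening and the grip force at its end, in the units of the state.
- robot.observe(): the state, without advancing time (a new reading comes with each control period).
- robot.read_camera(name): name is "scene" or "top" or "wrist"; returns a dict with "pixels" (400x640x3 uint8, red, green, blue), "fx", "fy", "cx", "cy" (pixels), "k1" (the pictures are not rectified: a ray, as slopes to the right and down, at radius r is drawn at 1 + k1 r^2 times it, then the intrinsics apply), "view" (4x4, takes a point from world to camera coordinates); the wrist camera has in their place "T_tool_cam" (4x4, takes a point from camera to tool coordinates, whose origin is the TCP and whose axes are the flange's). Camera axes: x right, y up, looking along -z (the intrinsics and any distortion apply to the point x, -y, -z); pixel columns grow to the right and rows downward; lengths in m; the calibration is good to about 2 mm. A picture is of the moment at which its call begins: read the wrist's pose just before it. There is no depth.
- robot.hand_in(): hands the job in; it is judged then, once.
Trained networks look in a picture, given as the dict that the camera call returned (one of the last four; its "shot" number tells which), for a name from the list of things; names that differ only in an ending like _2 or _b are one class to them, and where a whole thing is asked for, a point or a joint stands for the part that bears it (a point fixed in the world has none). Each returns a list of dicts, best first, with "p" (0 to 1); they miss things now and then, are a little off and sometimes report something else, mostly with a low value. They report only what shows in the picture. A call takes as long as a camera call. They do not tell look-alikes from the thing itself.
- robot.find_in(picture, name): "at" ([column, row] in pixels, amid what is visible of it).
- robot.tip_of(picture, name): "at" ([column, row] in pixels: a listed point, or the origin of a listed thing).
The state is a dict: "time": time; "qpos": joint angles; "qvel": joint speeds; "joint_efforts": joint torques, N m; "tool_pos": TCP position; "tool_rot": TCP orientation; "contact_force": force on the tool from outside, world axes, zero at the start; "torque": the same for the moment, N m; "opening": finger opening in m; "grip_force": force on a finger pad.
Only numpy, scipy, OpenCV 4.12 (cv2) and the standard library are available. Lean on these libraries where they do the work, as an engineer would, in place of code of your own. Each camera call takes 0.05 s, during which the arm holds its last target. There are 200 camera calls.

## Working session

There is one attempt and no reset: what is moved stays moved. The work goes in short steps, Python scripts to look and compute and a tool call to move; the robot and the scene stay as the last step left them, time stands still between calls to the robot, and variables do not carry over. Pictures are saved under pics/ and viewed, at most 10 in all, crops included, and the job is handed in when it is done.

Besides the shell and the picture viewer there is one more tool, called after "Emit:" as name([rows], argument=value, ...), one row to a line, values as JSON. carry_out: Moves the arm, as the interface text tells. Its arguments: {"type":"object","properties":{"commands":{"type":"array"},"newtons":{"type":"number"}},"required":["commands"]}

```bash
mkdir -p pics
cat > h.py <<'E'
import numpy as np, cv2
from cell import robot
from scipy.spatial.transform import Rotation as R
def ray(p,at,st=None):
    u=(at[0]-p["cx"])/p["fx"]; v=(at[1]-p["cy"])/p["fy"]
    rd=np.hypot(u,v); r=rd
    for _ in range(20): r=rd/(1+p["k1"]*r*r)
    s=r/rd if rd>0 else 1
    d=np.array([u*s,-v*s,-1.])
    M=cam2w(p,st); return M[:3,3],M[:3,:3]@d/np.linalg.norm(d)
def cam2w(p,st=None):
    if "view" in p: return np.linalg.inv(p["view"])
    T=np.eye(4); T[:3,:3]=R.from_euler("xyz",st["tool_rot"]).as_matrix(); T[:3,3]=st["tool_pos"]
    return T@p["T_tool_cam"]
def proj(p,X,st=None):
    c=np.linalg.inv(cam2w(p,st))@np.r_[X,1]; a,b=c[0]/-c[2],-c[1]/-c[2]
    k=1+p["k1"]*(a*a+b*b); return np.array([p["cx"]+p["fx"]*a*k,p["cy"]+p["fy"]*b*k])
def atz(o,d,z): return o+d*(z-o[2])/d[2]
def tri(rs):
    A=sum(np.eye(3)-np.outer(d,d) for o,d in rs); b=sum((np.eye(3)-np.outer(d,d))@o for o,d in rs)
    X=np.linalg.solve(A,b); return X,[np.linalg.norm(np.cross(X-o,d)) for o,d in rs]
def save(p,n,crop=None,s=1):
    im=p["pixels"][:,:,::-1]
    if crop: im=im[crop[1]:crop[3],crop[0]:crop[2]]
    cv2.imwrite("pics/"+n,cv2.resize(im,None,fx=s,fy=s,interpolation=cv2.INTER_CUBIC))
E
python3 - <<'E'
from h import *
np.set_printoptions(precision=3,suppress=True)
S=robot.observe(); print(S)
P={n:robot.read_camera(n) for n in("scene","top")}
for n,p in P.items():
    save(p,n+"0.png"); print(n,cam2w(p)[:3,3],p["fx"],p["k1"])
    for t in["lamp_foot","lamp_handle","head_top","collar","charger","charger_seat","contactor","relay","sensor_cap","junction_box"]:
        print(t,[(np.round(q["at"]),round(q["p"],2),atz(*ray(p,q["at"]),{"lamp_handle":.086,"head_top":.24,"collar":.155,"charger_seat":.014}.get(t,0))[:2]) for q in robot.tip_of(p,t)[:4]])
E
```

```text
{'time': 0.0, 'qpos': array([-1.344,  0.343,  1.525, -0.   ,  1.275, -0.146]), 'qvel': array([-0.003,  0.002,  0.001, -0.001, -0.001, -0.001]), 'joint_efforts': array([ -0.001, -43.125, -24.422,   0.072,   0.056,  -0.   ]), 'tool_pos': array([ 0.191, -0.489,  0.243]), 'tool_rot': array([-3.14 , -0.   ,  0.373]), 'contact_force': array([0.342, 0.162, 0.501]), 'torque': array([-0.036,  0.   , -0.012]), 'grip_force': 0.0, 'opening': 0.09207963905494368}
scene [-0.007  0.524  1.124] 518.513922436377 -5.0934655456938255e-05
lamp_foot [(array([410., 206.]), 0.89, array([ 0.536, -0.192]))]
lamp_handle [(array([424., 192.]), 0.56, array([ 0.505, -0.196])), (array([410., 207.]), 0.17, array([ 0.493, -0.134]))]
head_top [(array([408., 205.]), 0.65, array([ 0.425, -0.036])), (array([415., 137.]), 0.52, array([ 0.569, -0.188]))]
collar [(array([408., 159.]), 0.71, array([ 0.575, -0.189])), (array([410., 206.]), 0.27, array([ 0.461, -0.093]))]
charger [(array([359., 221.]), 0.9, array([ 0.575, -0.046])), (array([309., 277.]), 0.65, array([0.515, 0.162]))]
charger_seat [(array([359., 221.]), 0.91,
[... 662 characters left out ...]
([431., 236.]), 0.89, array([ 0.575, -0.191]))]
charger [(array([281., 252.]), 0.86, array([0.518, 0.17 ])), (array([360., 234.]), 0.69, array([ 0.584, -0.041])), (array([412., 256.]), 0.15, array([ 0.534, -0.185]))]
charger_seat [(array([284., 254.]), 0.96, array([0.514, 0.162])), (array([358., 241.]), 0.71, array([ 0.564, -0.036]))]
contactor [(array([356., 172.]), 0.85, array([ 0.759, -0.021]))]
relay [(array([397., 175.]), 0.71, array([ 0.76 , -0.136])), (array([442., 233.]), 0.52, array([ 0.605, -0.267]))]
sensor_cap [(array([317., 187.]), 0.86, array([0.707, 0.089])), (array([422., 264.]), 0.39, array([ 0.516, -0.215]))]
junction_box [(array([215., 186.]), 0.97, array([0.688, 0.376]))]
```

View pics/scene0.png

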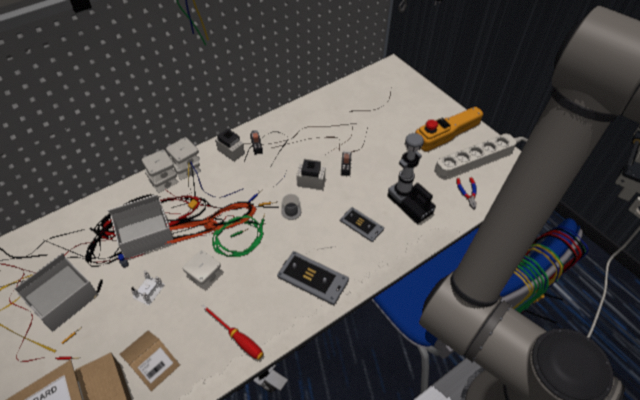

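View pics/top0.png

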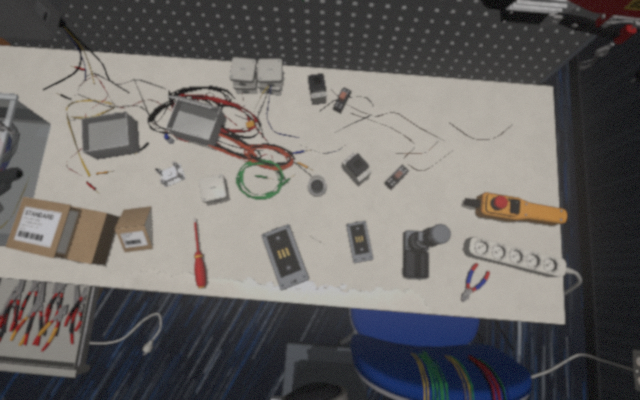

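The scene view shows the lamp at (410,190), the smaller base at (360,222) and the larger at (312,277). In the top view the lamp is at (415,250), the larger base at (285,255) and the smaller at (359,241). The contactor, relay and sensor cap lie behind them. I'll confirm the base in one crop and measure the plate sizes.

Run:
```python
from h import *
np.set_printoptions(precision=3,suppress=True)
p=robot.read_camera("top"); save(p,"topc.png",(240,200,460,310),3.6)
w=robot.read_camera("wrist"); print(w["T_tool_cam"],w["fx"],w["k1"])
# plate outlines
g=cv2.cvtColor(p["pixels"],cv2.COLOR_RGB2GRAY)
m=(g<140).astype(np.uint8); m=cv2.morphologyEx(m,cv2.MORPH_CLOSE,np.ones((5,5)))
n,l,s,c=cv2.connectedComponentsWithStats(m)
for at in((285,265),(359,241)):
    i=l[at[1],at[0]]
    ys,xs=np.where(l==i); pts=np.array([atz(*ray(p,(x,y)),.014)[:2] for x,y in zip(xs,ys)],np.float32)
    print(at,s[i],cv2.minAreaRect(pts*1000))
```

```text
[[ 0.     0.964  0.265  0.072]
 [ 1.    -0.     0.     0.001]
 [ 0.     0.265 -0.964 -0.141]
 [ 0.     0.     0.     1.   ]] 336.7566409501792 -0.03458206842476185
(285, 265) [ 262  224   47   66 1824] ((507.8221740722656, 158.96267700195312), (160.80604553222656, 82.17247009277344), 25.809476852416992)
(359, 241) [346 221  27  42 810] ((563.0628051757812, -38.30160903930664), (109.6370620727539, 54.75145721435547), 15.055330276489258)
```

View pics/topc.png

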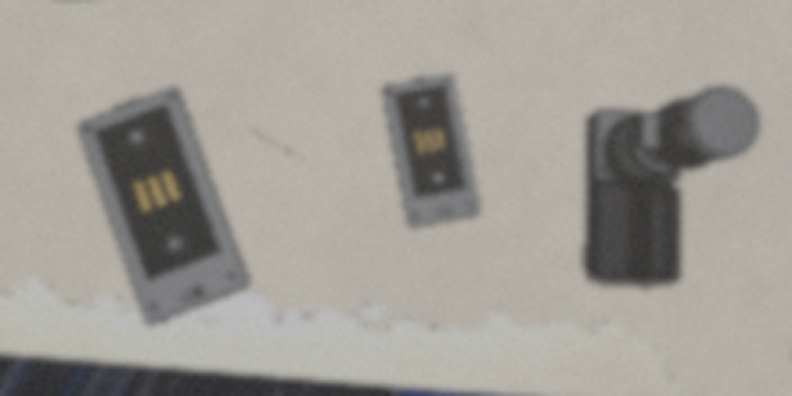

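The left base in the crop (px 285,255) measures 161 x 82 mm, matching the 160 x 82 asked for, with its pegs towards +x. The other (359,241) measures 110 x 55 mm and is the look-alike. Next I move up over the lamp for a closer look.

Emit:
carry_out([
  [[0,0,-0.053],0,1],
  [[0,0,-0.053],0,1],
  [[0,0,-0.053],0,1],
  [[0.044,-0.018,0],0,1],
  [[0.044,-0.018,0],0,1],
  [[0.044,-0.018,0],0,1],
  [[0.044,-0.018,0],0,1],
  [[0.044,-0.018,0],0,1],
  [[0.044,-0.018,0],0,1],
  [[0.044,-0.018,0],0,1],
  [[0.044,-0.018,0],0,1],
  [[0.044,-0.018,0],0,1],
  [[0,0,0],0.124,1],
  [[0,0,0],0.124,1],
  [[0,0,0],0.124,1],
  [[0,0,0],0,1],
])

```text
time: 3.2
tool_pos: [0.501, -0.1938, 0.4027]
tool_rot: [3.142, 0.0, 0.002]
contact_force: [-1.2, 0.1, 0.4]
opening: 0.0918
grip_force: 0.0
```

```bash
cat > look.py <<'E'
from h import *
import sys,json
np.set_printoptions(precision=4,suppress=True)
def shot(names,png=None):
    S=robot.observe(); w=robot.read_camera("wrist"); print(S["tool_pos"],S["tool_rot"],S["contact_force"])
    if png: save(w,png)
    out=[]
    for t in names:
        for q in robot.tip_of(w,t)[:3]:
            o,d=ray(w,q["at"],S); out.append((t,q["p"],o,d)); print(t,np.round(q["at"]),round(q["p"],2),"z->xy",*[(z,atz(o,d,z)[:2]) for z in HZ.get(t,[0])])
    return out
HZ={"lamp_foot":[0],"lamp_handle":[.086],"head_top":[.24,.19,.14],"collar":[.155,.105],"charger_seat":[.014],"charger":[0]}
E
python3 -c "
from look import *
shot(['lamp_foot','lamp_handle','head_top','collar'],'w1.png')"
```

```text
[ 0.501  -0.1938  0.4027] [3.1415 0.0001 0.002 ] [-1.1566  0.0788  0.3781]
lamp_foot [ 90. 145.] 0.51 z->xy (0, array([0.5167, 0.1695]))
lamp_handle [ 89. 146.] 0.69 z->xy (0.086, array([0.5238, 0.1142]))
lamp_handle [310. 155.] 0.62 z->xy (0.086, array([ 0.5116, -0.1902]))
head_top [310. 109.] 0.61 z->xy (0.24, array([ 0.5724, -0.1908])) (0.19, array([ 0.5723, -0.1903])) (0.14, array([ 0.5721, -0.1898]))
```

View pics/w1.png

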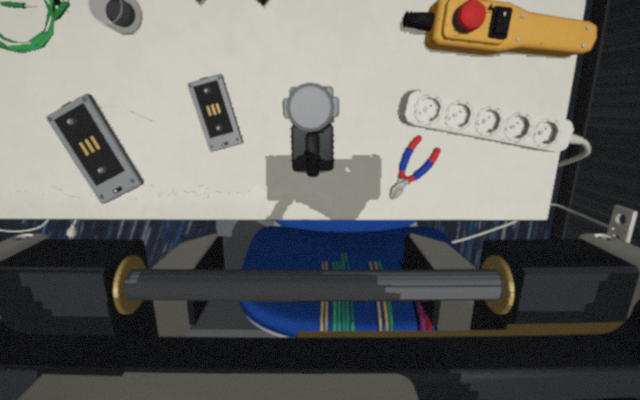

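The wrist view shows the head at (310,107) with tabs beside it, the handle at (312,155), and the larger base at (90,146). I need the lamp's yaw, so one enlarged crop.

```bash
python3 -c "
from look import *
p=robot.read_camera('wrist'); save(p,'w1c.png',(260,70,360,180),5.4)
g=cv2.cvtColor(p['pixels'],cv2.COLOR_RGB2GRAY)
for r in range(94,124,4): print(r,g[r,272:348:2])
for r in range(128,172,5): print(r,g[r,280:346:2])
"
```

```text
94 [203 204 204 204 204 203 204 202 189 112 113 134 156 157 157 157 155 158
 158 157 157 159 158 157 155 156 152 124 107 118 129 192 202 200 202 201
 202 201]
98 [203 202 202 204 204 198 162 151 124 114 145 156 158 159 157 157 157 157
 158 159 157 156 157 159 158 155 156 153 135 108 118 141 145 169 200 201
 203 203]
102 [201 201 202 202 201 151 133 138 111 132 156 156 154 155 157 158 157 155
 158 157 156 157 158 157 155 156 155 155 150 117 117 149 142 130 195 202
 204 203]
106 [202 202 204 203 201 160 126 120 113 142 157 157 156 156 157 157 157 157
 156 157 156 157 155 157 156 156 153 154 155 128 108 131 140 129 194 202
 203 203]
110 [203 202 203 202 202 169 127 133 107 135 155 155 154 155 158 155 156 158
 156 157 157 155 157 155 157 153 154 154 153 122 109 139 137 129 196 202
 203 204]
114 [204 203 203 204 205 184 130 147 115 116 152 155 152 155 153 154 155 157
 154 153 153 155 155 154 155 154 153 155 145 110 112 138 135 148 199 202
 203 203]
118 [205 203 205 205 204 204 188 159 149 114 115 144 154 155 154 152 155 155
 154 156 154 154 154 152 154 153 151 139 108  95  83 159 198 201 
[... 728 characters left out ...]
 202]
148 [204 204 205 204 206 181  51  69  74  73  74  69  65  31  43  55  53  41
  26  28  68  68  69  70  64  62  63 176 204 204 203 202 203]
153 [204 203 204 204 203 183  60  62  70  68  68  62  30  15  21  25  29  41
  30  31  63  66  62  65  61  58  54 166 206 204 203 203 203]
158 [136 135 133 137 137 128  65  54  39  24  28  25  29  10  16  14  23  21
  31  18  40  54  59  60  64  52  57 161 193 191 192 192 192]
163 [134 136 134 132 135 131  69  30  24  23  30  28  24  23  26  28  18  21
  23  21  29  30  24  23  13  25  45 126 136 134 135 137 137]
168 [137 135 134 137 136 135  92  27  26  25  19  25  28  21  17  23  22  20
  17  17  16  16  21  25  27  27  62 127 137 135 136 137 143]
```

View pics/w1c.png

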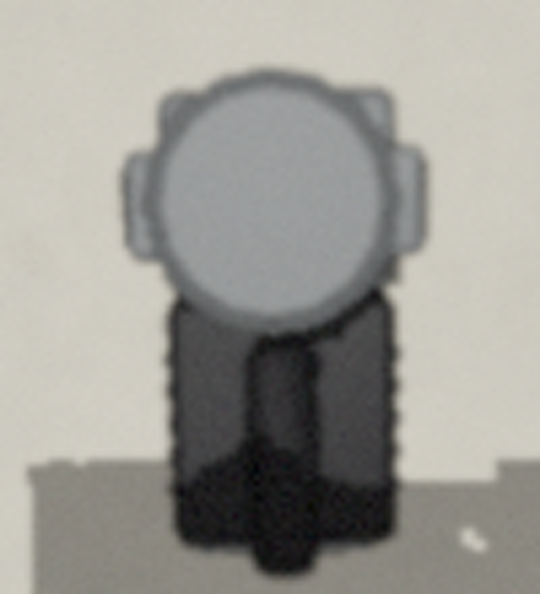

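```bash
python3 -c "
from look import *
S=robot.observe(); p=robot.read_camera('wrist')
g=cv2.GaussianBlur(cv2.cvtColor(p['pixels'],cv2.COLOR_RGB2GRAY),(1,5),1).astype(float)
def cross(r,a,b,th):
    x=np.arange(a,b); v=g[r,a:b]; i=np.where(np.diff(np.sign(v-th)))[0]; return [a+k+(th-v[k])/(v[k+1]-v[k]) for k in i]
L=[];Rr=[]
for r in range(128,156,2):
    c=cross(r,284,342,130)
    L.append(atz(*ray(p,(c[0],r),S),.038)[:2]); Rr.append(atz(*ray(p,(c[-1],r),S),.038)[:2])
for n,a in(('L',L),('R',Rr),('M',[(i+j)/2 for i,j in zip(L,Rr)])):
    a=np.array(a); k=np.polyfit(a[:,0],a[:,1],1); print(n,k[0]*57.3,a.mean(0),'y at .572',np.polyval(k,.572),'y at .51',np.polyval(k,.51))
for at in((310,106.1),): print([atz(*ray(p,at,S),z) for z in(.24,.14)])
print('charger',atz(*ray(p,(90,145.5),S),.014))
# tab outer edges
for r in(100,104,108,112):
    c=cross(r,276,346,170); print(r,[atz(*ray(p,(x,r),S),.155)[:2] for x in(c[0],c[-1])])
"
```

```text
L 0.4253489454861311 [ 0.5255 -0.1605] y at .572 -0.1601959584697335 y at .51 -0.16065619642121937
R 1.716861497661361 [ 0.5256 -0.2234] y at .572 -0.22197583547211236 y at .51 -0.22383352156033234
M 1.0710959381412244 [ 0.5255 -0.192 ] y at .572 -0.19108526707396448 y at .51 -0.1922442190489166
[array([ 0.5748, -0.1911,  0.24  ]), array([ 0.5753, -0.1902,  0.14  ])]
charger [0.5171 0.1601 0.014 ]
100 [array([ 0.5817, -0.1596]), array([ 0.5818, -0.2224])]
104 [array([ 0.5774, -0.1586]), array([ 0.5775, -0.2227])]
108 [array([ 0.5731, -0.1589]), array([ 0.5732, -0.2228])]
112 [array([ 0.5688, -0.1592]), array([ 0.5689, -0.2228])]
```

Emit:
carry_out([
  [[0.037,-0.0015,0],-0.02,0],
  [[0.036,-0.0015,0],0,0],
  [[0,0,0.04],0,0],
  [[0,0,0.04],0,0],
  [[0,0,0.03],0,0],
  [[0,0,0.018],0,0],
  [[0,0,0],0,0],
  [[0,0,0],0,0],
], newtons=10)

```text
time: 4.55
tool_pos: [0.5744, -0.1903, 0.2758]
tool_rot: [3.141, -0.001, 0.021]
contact_force: [0.4, 0.4, 1.1]
opening: 0.0164
grip_force: 0.0
```

Emit:
carry_out([
  [[0,0,0.01],0,0],
  [[0,0,0.01],0,0],
  [[0,0,0.006],0,0],
  [[0,0,0.006],0,0],
  [[0,0,0],0,0],
])

```text
time: 5.18
tool_pos: [0.5739, -0.19, 0.2423]
tool_rot: [-3.141, 0.0, 0.021]
contact_force: [0.1, 1.2, 0.0]
opening: 0.0004
grip_force: 0.0
```

Emit:
carry_out([
  [[0,0,0.006],0,0],
  [[0,0,0.006],0,0],
])

```text
time: 5.42
tool_pos: [0.5743, -0.1901, 0.2308]
tool_rot: [3.141, -0.001, 0.021]
contact_force: [-0.6, 0.6, 4.3]
opening: 0.0008
grip_force: 1.8
```

```bash
python3 -c "
from look import *
P={n:robot.read_camera(n) for n in('scene','top')}
for n,p in P.items():
  for t in('head_top','collar'): print(n,t,[(np.round(q['at']),round(q['p'],2)) for q in robot.tip_of(p,t)[:2]])
  print([proj(p,[.574,-.191,z]) for z in(.24,.23,.22,.155)])
save(P['scene'],'s2.png',(370,80,470,230),4)"
```

```text
scene head_top [(array([415., 141.]), 0.71), (array([293., 210.]), 0.42)]
scene collar [(array([411., 157.]), 0.88)]
[array([414.2491, 135.0266]), array([413.6062, 137.9754]), array([412.9713, 140.8877]), array([409.0281, 158.9739])]
top head_top [(array([316., 189.]), 0.65)]
top collar [(array([423., 267.]), 0.61), (array([428., 235.]), 0.6)]
[array([443.1864, 232.0102]), array([441.6338, 232.5461]), array([440.1196, 233.0687]), array([431.1247, 236.1724])]
```

View pics/s2.png

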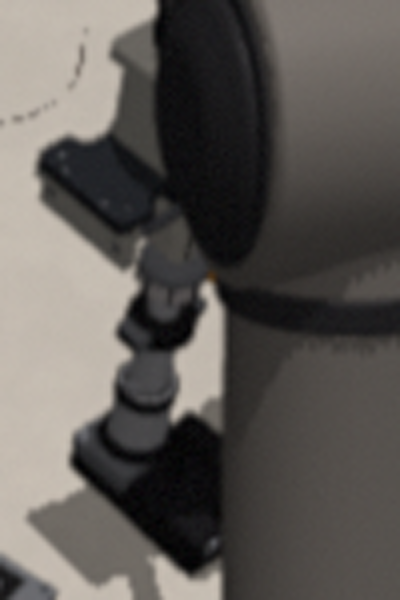

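Fingers are on the head at crop (175,260) and the force is 4 N. The collar sits below at (160,320) and the lamp is upright, so I keep pressing.

Emit:
carry_out([
  [[0,0,0.006],0,0],
  [[0,0,0.006],0,0],
  [[0,0,0.005],0,0],
  [[0,0,0.003],0,0],
])

```text
time: 6.22
tool_pos: [0.5741, -0.1902, 0.2105]
tool_rot: [3.141, -0.0, 0.021]
contact_force: [-0.0, 1.0, 4.0]
opening: 0.0004
grip_force: 1.6
```

Emit:
carry_out([
  [[0,0,0.002],0,0],
  [[0,0,0.002],0,0],
])

```text
time: 6.48
tool_pos: [0.5742, -0.1902, 0.2068]
tool_rot: [3.141, -0.001, 0.021]
contact_force: [0.2, 0.0, 12.2]
opening: 0.0006
grip_force: 6.5
```

Emit:
carry_out([
  [[0,0,0.002],0,0],
  [[0,0,0.001],0,0],
])

```text
time: 6.72
tool_pos: [0.5744, -0.1903, 0.2066]
tool_rot: [3.14, -0.003, 0.021]
contact_force: [-3.9, 1.4, 20.8]
opening: 0.0003
grip_force: 10.6
```

Emit:
carry_out([
  [[0,0,-0.02],0,0],
  [[0,0,-0.02],0,0.5],
  [[0,0,0],0,1],
  [[0,0,0],0,1],
  [[0,0,0],0,1],
  [[0,0,0],0,1],
  [[0,0,0],0,1],
  [[0,0,0],0,1],
  [[0,0,0],0,1],
])

```text
time: 7.85
tool_pos: [0.574, -0.19, 0.2437]
tool_rot: [3.141, -0.0, 0.021]
contact_force: [0.0, -0.1, 0.1]
opening: 0.076
grip_force: 0.0
```

```bash
python3 -c "
from look import *
P={n:robot.read_camera(n) for n in('scene','top')}
for n,p in P.items():
  for t in('head_top','collar'): print(n,t,[(np.round(q['at']),round(q['p'],2)) for q in robot.tip_of(p,t)[:2]])
  print([proj(p,[.574,-.191,z]) for z in(.19,.155)])
shot(['head_top','collar'])"
```

```text
scene head_top [(array([413., 148.]), 0.52), (array([306., 184.]), 0.51)]
scene collar [(array([407., 157.]), 0.61), (array([411., 204.]), 0.51)]
[array([411.1127, 149.4125]), array([409.0281, 158.9739])]
top head_top []
top collar []
[array([435.7944, 234.5613]), array([431.1247, 236.1724])]
[ 0.574  -0.1901  0.2438] [ 3.1415 -0.0001  0.0208] [ 0.075  -0.4011 -0.1711]
head_top [311. 229.] 0.77 z->xy (0.24, array([ 0.593, -0.189])) (0.19, array([ 0.5746, -0.1891])) (0.14, array([ 0.5562, -0.1892]))
```

Emit:
carry_out([
  [[0,0,0.02],0,1],
  [[0,0,0.03],0,1],
  [[0,0,0.025],0,1],
  [[0,0,0.015],0,1],
  [[0,0,0],0,1],
])

```text
time: 8.93
tool_pos: [0.5736, -0.1899, 0.1529]
tool_rot: [-3.141, 0.002, 0.021]
contact_force: [0.6, -0.2, 0.5]
opening: 0.0916
grip_force: 0.0
```

Emit:
carry_out([
  [[0,0,0],0,0],
  [[0,0,0],0,0],
  [[0,0,0],0,0],
  [[0,0,0],0,0],
  [[0,0,0],0,0],
  [[0,0,0],0,0],
], newtons=25)

```text
time: 9.68
tool_pos: [0.5742, -0.1904, 0.1541]
tool_rot: [3.141, -0.001, 0.021]
contact_force: [0.8, -1.3, 1.2]
opening: 0.0506
grip_force: 25.0
```

Squeezed to the stop (50.6 mm). Now I lower the thick tube.

Emit:
carry_out([
  [[0,0,0.004],0,0],
  [[0,0,0.006],0,0],
  [[0,0,0.006],0,0],
  [[0,0,0.006],0,0],
])

```text
time: 10.18
tool_pos: [0.5742, -0.1903, 0.1313]
tool_rot: [3.141, -0.0, 0.021]
contact_force: [1.3, -2.8, 2.5]
opening: 0.0504
grip_force: 25.0
```

Emit:
carry_out([
  [[0,0,0.007],0,0],
  [[0,0,0.007],0,0],
  [[0,0,0.007],0,0],
  [[0,0,0.005],0,0],
  [[0,0,0.002],0,0],
])

```text
time: 10.8
tool_pos: [0.5743, -0.1904, 0.1043]
tool_rot: [3.141, -0.001, 0.021]
contact_force: [-1.7, -2.7, 15.0]
opening: 0.0505
grip_force: 25.0
```

Emit:
carry_out([
  [[0,0,0.001],0,0],
  [[0,0,0.001],0,0],
])

```text
time: 11.05
tool_pos: [0.5743, -0.1905, 0.1042]
tool_rot: [3.14, -0.002, 0.021]
contact_force: [-5.4, -2.2, 21.2]
opening: 0.0507
grip_force: 25.0
```

Emit:
carry_out([
  [[0,0,-0.002],0,0.3],
  [[0,0,0],0,1],
  [[0,0,0],0,1],
  [[0,0,0],0,1],
  [[0,0,0],0,1],
  [[0,0,0],0,1],
  [[0,0,-0.02],0,1],
  [[0,0,-0.05],0,1],
  [[0,0,-0.05],0,1],
  [[-0.03,0,-0.05],0,1],
  [[-0.03,0,-0.05],0,1],
  [[0,0,0],0,1],
])

```text
time: 12.55
tool_pos: [0.514, -0.192, 0.3287]
tool_rot: [3.137, -0.008, 0.02]
contact_force: [-0.9, -0.5, -0.1]
opening: 0.0915
grip_force: 0.0
```

Run:
```python
from look import *
o=shot(['lamp_foot','lamp_handle','head_top'],'w3.png')
P={n:robot.read_camera(n) for n in('scene','top')}
for n,p in P.items():
  for t in('head_top','lamp_handle','collar'):
    for q in robot.tip_of(p,t)[:2]: print(n,t,np.round(q['at']),round(q['p'],2),atz(*ray(p,q['at']),{'head_top':.14,'lamp_handle':.086,'collar':.105}[t])[:2])
```

```text
[ 0.514  -0.192   0.3287] [ 3.1369 -0.0079  0.0199] [-0.9229 -0.5477 -0.0574]
lamp_foot [ 57. 157.] 0.56 z->xy (0, array([0.5165, 0.1711]))
lamp_handle [310. 176.] 0.94 z->xy (0.086, array([ 0.5121, -0.1896]))
head_top [309. 122.] 0.63 z->xy (0.24, array([ 0.5774, -0.1884])) (0.19, array([ 0.5757, -0.188 ])) (0.14, array([ 0.5741, -0.1876]))
scene head_top [412. 162.] 0.73 [ 0.5716 -0.2006]
scene lamp_handle [421. 196.] 0.69 [ 0.5011 -0.1812]
scene lamp_handle [410. 205.] 0.15 [ 0.4977 -0.1375]
scene collar [406. 169.] 0.77 [ 0.5813 -0.1979]
top head_top [432. 237.] 0.54 [ 0.5732 -0.1983]
top head_top [282. 251.] 0.29 [0.5123 0.1529]
top lamp_handle [423. 266.] 0.92 [ 0.5079 -0.1923]
top collar [423. 236.] 0.44 [ 0.5791 -0.1848]
```

View pics/w3.png

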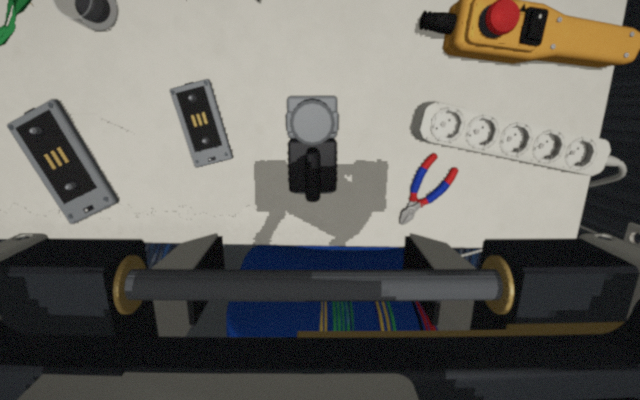

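The mast is fully home: 49.8 mm of travel, 21 N against the stop, head at (311,121) and handle at (312,175). With the gripper still empty I go over the base to measure its pegs.

Emit:
carry_out([
  [[-0.0025,-0.0486,0],0,1],
  [[-0.0025,-0.0486,0],0,1],
  [[-0.0025,-0.0486,0],0,1],
  [[-0.0025,-0.0486,0],0,1],
  [[-0.0025,-0.0486,0],0,1],
  [[-0.0025,-0.0486,0],0,1],
  [[-0.002,-0.0486,0],0,1],
  [[0,0,0.036],-0.143,1],
  [[0,0,0.036],-0.143,1],
  [[0,0,0.036],-0.144,1],
  [[0,0,0],0,1],
  [[0,0,0],0,1],
])

```text
time: 14.65
tool_pos: [0.4907, 0.1485, 0.2171]
tool_rot: [3.141, -0.002, 0.448]
contact_force: [0.0, -0.3, 0.3]
opening: 0.092
grip_force: 0.0
```

Run:
```python
from look import *
S=robot.observe(); w=robot.read_camera("wrist"); print(S["tool_pos"],S["tool_rot"]); save(w,"w4.png")
for t in("charger_seat","charger"):
    for q in robot.tip_of(w,t)[:2]: print(t,q["at"],q["p"],atz(*ray(w,q["at"],S),.014))
# expected pegs base/tip
c,s=np.cos(.45),np.sin(.45)
for e in(.042,-.042): print([proj(w,[.517+e*c,.161+e*s,z],S) for z in(.014,.0285)])
```

```text
[0.4907 0.1485 0.2171] [ 3.1409 -0.0019  0.448 ]
charger_seat [501.7, 187.8] 0.91 [ 0.57   -0.0359  0.014 ]
charger_seat [314.2, 151.5] 0.86 [0.518  0.1598 0.014 ]
charger [497.4, 186.7] 0.95 [ 0.569 -0.031  0.014]
charger [312.9, 151.1] 0.57 [0.5178 0.1612 0.014 ]
[array([312.6211, 109.3367]), array([312.6027, 109.3698])]
[array([312.8077, 191.8394]), array([312.7982, 195.2713])]
```

View pics/w4.png

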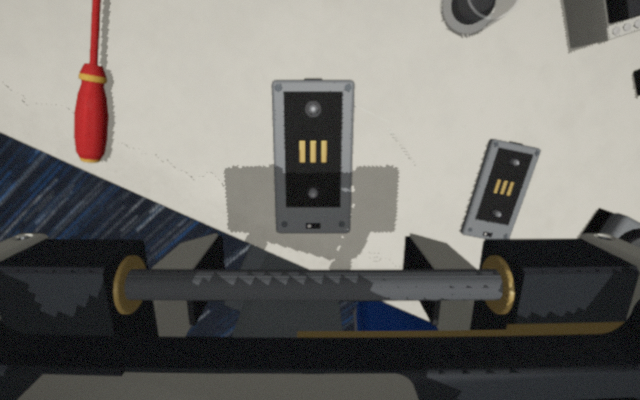

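The larger base is centred in view, with its pegs at about (313,109) and (313,192) and its edges nearly upright. I refine the pegs by centroid.

Run:
```python
from look import *
S=robot.observe(); w=robot.read_camera("wrist")
g=cv2.cvtColor(w["pixels"],cv2.COLOR_RGB2GRAY).astype(float)
X=[]
for (u,v) in((313,109),(313,193)):
    q=g[v-12:v+13,u-12:u+13]; print(np.round(q[::2,::2]).astype(int))
    wt=np.clip(q-np.median(q)-18,0,None); yy,xx=np.mgrid[v-12:v+13,u-12:u+13]
    at=((wt*xx).sum()/wt.sum(),(wt*yy).sum()/wt.sum()); X.append(atz(*ray(w,at,S),.024)); print(at,X[-1])
X=np.array(X); d=X[0]-X[1]; print("mid",X.mean(0),"len",np.linalg.norm(d),"yaw",np.arctan2(d[1],d[0]))
L=[];Rr=[]
for r in range(85,225,5):
    m=np.where(g[r,255:375]<155)[0]+255; 
    if r<165: L.append(atz(*ray(w,(m[0],r),S),.014)[:2]); Rr.append(atz(*ray(w,(m[-1],r),S),.014)[:2])
for a in(L,Rr): a=np.array(a);print(np.arctan(np.polyfit(a[:,0],a[:,1],1)[0]))
print("edge mid",(np.mean(L,0)+np.mean(Rr,0))/2,np.mean(L,0)-np.mean(Rr,0))
```

```text
[[ 32  39  36  40  40  39  38  35  39  39  39  41  34]
 [ 46  36  35  40  40  32  35  41  33  35  42  42  40]
 [ 41  39  39  40  50  69  72  60  49  37  39  36  37]
 [ 38  35  36  64  75  82  78  82  76  52  46  39  38]
 [ 34  37  49  77  83 106 105  99  84  72  43  40  36]
 [ 38  40  66  79 101 135 157 125  92  80  53  33  41]
 [ 36  43  69  82 107 157 181 140  96  80  51  38  34]
 [ 40  38  59  80  96 124 143 102  80  76  53  40  37]
 [ 38  38  50  78  77  85  91  85  71  75  46  38  39]
 [ 37  40  39  56  73  76  74  77  73  50  35  42  35]
 [ 33  38  43  40  51  56  58  52  40  35  40  38  40]
 [ 38  35  34  35  37  38  42  36  36  37  37  41  36]
 [ 34  37  38  36  41  31  37  38  40  35  35  39  39]]
(np.float64(312.6599275799638), np.float64(108.5828304164152)) [0.5557 0.1796 0.024 ]
[[ 20  26  24  19  25  17  18  23  18  26  21  19  26]
 [ 27  26  23  22  21  26  28  25  25  25  25  20  19]
 [ 25  14  21  26  27  23  23  20  19  25  14  27  25]
 [ 27  26  22  19  33  32  43  22  27  17  27  28  21]
 [ 27  12  23  28  46  61  67  53  33  14  26  25  29]
 [ 14  18  22  23  64  75  79  76  44  24  29  19  24]
 [ 26  29  28  31  73  91  96  81  52  29  30  21  25]
 [ 24  24  30  29  62  91 104  80  43  23   4  22   8]
 [ 24  25  25  23  38  72  76  56  22  26  19  20  22]
 [ 29  23  21  24  31  27  31  23  28  16  25  31  22]
 [ 21  23  10  19  27  23  16  26  26  28  22  20  20]
 [ 20  12  22  23  24  20  25  13  28  17  23  25  28]
 [ 19  22  23   0  20  25  14  31  23  21  23  31  27]]
(np.float64(312.51568785197105), np.float64(193.18624296057925)) [0.4802 0.1434 0.024 ]
mid [0.518  0.1615 0.024 ] len 0.08373526245974693 yaw 0.44725598625861485
0.4462474251629402
0.4439959418731818
edge mid [0.5432 0.1737] [-0.0346  0.0717]
```

Base: seat (0.518, 0.1615), yaw 0.447, peg spacing 83.7 mm against the expected 84. Back to the lamp's handle.

Emit:
carry_out([
  [[0,0,-0.036],0.143,1],
  [[0,0,-0.036],0.143,1],
  [[0,0,-0.036],0.144,1],
  [[0.0024,0.0486,0],0,1],
  [[0.0024,0.0486,0],0,1],
  [[0.0024,0.0486,0],0,1],
  [[0.0024,0.0486,0],0,1],
  [[0.0024,0.0486,0],0,1],
  [[0.0024,0.0486,0],0,1],
  [[0.0024,0.0486,0],0,1],
  [[0,0,0],0,1],
  [[0,0,0.05],0,1],
  [[0,0,0.05],0,1],
  [[0,0,0],0,1],
])

```text
time: 16.6
tool_pos: [0.5121, -0.1896, 0.2213]
tool_rot: [-3.138, 0.006, 0.021]
contact_force: [0.1, -0.0, 0.6]
opening: 0.0918
grip_force: 0.0
```

Run:
```python
from look import *
S=robot.observe(); w=robot.read_camera("wrist"); print(S["tool_pos"],S["tool_rot"])
g=cv2.GaussianBlur(cv2.cvtColor(w["pixels"],cv2.COLOR_RGB2GRAY),(5,5),0)
save(w,"w5.png",(200,60,440,260),3)
c=cv2.HoughCircles(g,cv2.HOUGH_GRADIENT,1,40,param1=60,param2=18,minRadius=22,maxRadius=50)
for q in c[0][:4]: print(q,atz(*ray(w,q[:2],S),.14))
for t in("lamp_handle","head_top"):
    for q in robot.tip_of(w,t)[:2]: print(t,q["at"],q["p"],atz(*ray(w,q["at"],S),.086 if t[0]=="l" else .14))
```

```text
[ 0.5121 -0.1896  0.2213] [-3.1379  0.0062  0.0211]
[317.5 123.5  28.2] [ 0.5742 -0.191   0.14  ]
[499.5 126.5  26.1] [ 0.5753 -0.3094  0.14  ]
[590.5 285.5  49.4] [ 0.4605 -0.4003  0.14  ]
[162.5 290.5  44.9] [ 0.45   -0.0779  0.14  ]
lamp_handle [317.7, 195.3] 0.77 [ 0.512  -0.1931  0.086 ]
head_top [315.8, 125.8] 0.82 [ 0.5727 -0.1899  0.14  ]
```

View pics/w5.png

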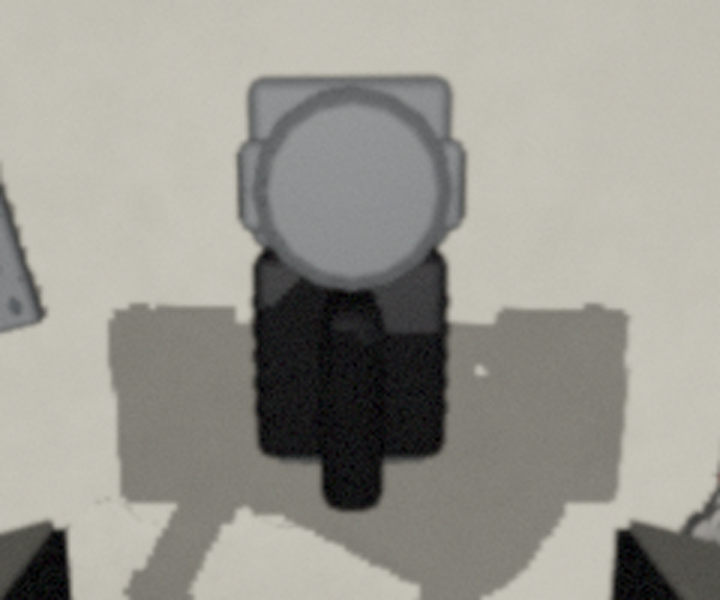

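The head is at crop (352,187), the handle runs straight below it and the lamp is upright. I lower onto the handle.

Emit:
carry_out([
  [[0,0.0015,0.04],0,1],
  [[0,0,0.04],0,1],
  [[0,0,0.03],0,1],
  [[0,0,0.01],0,1],
  [[0,0,0],0,1],
  [[0,0,0],0,1],
])

```text
time: 17.5
tool_pos: [0.515, -0.1933, 0.1056]
tool_rot: [3.14, -0.003, 0.021]
contact_force: [-0.6, 0.0, -0.4]
opening: 0.0919
grip_force: 0.0
```

Emit:
carry_out([
  [[-0.002,-0.0012,0.0055],0,1],
  [[0,0,0.005],0,1],
  [[0,0,0],0,1],
])

```text
time: 17.88
tool_pos: [0.5115, -0.1915, 0.0928]
tool_rot: [-3.141, 0.001, 0.021]
contact_force: [-0.2, -0.3, 0.2]
opening: 0.0917
grip_force: 0.0
```

Emit:
carry_out([
  [[0,0,0],0,0],
  [[0,0,0],0,0],
  [[0,0,0],0,0],
  [[0,0,0],0,0],
  [[0,0,0],0,0],
  [[0,0,0],0,0],
  [[0,0,0],0,0],
  [[0,0,0],0,0],
  [[0,0,0],0,0],
], newtons=55)

```text
time: 19.0
tool_pos: [0.5118, -0.1918, 0.0932]
tool_rot: [3.141, 0.0, 0.021]
contact_force: [-0.1, -1.2, -0.2]
opening: 0.0175
grip_force: 55.0
```

Emit:
carry_out([
  [[0,0,-0.01],0,0],
  [[0,0,-0.02],0,0],
  [[0,0,-0.03],0,0],
  [[0,0,-0.04],0,0],
  [[0,0,0],0,0],
  [[0,0,0],0,0],
])

```text
time: 19.75
tool_pos: [0.5106, -0.191, 0.1912]
tool_rot: [-3.14, 0.004, 0.021]
contact_force: [-0.0, 0.6, -9.7]
opening: 0.0175
grip_force: 55.0
```

```bash
cat > hd.py <<'E'
from look import *
S=robot.observe(); w=robot.read_camera("wrist"); print(S["tool_pos"],S["tool_rot"],S["torque"],S["opening"])
g=cv2.GaussianBlur(cv2.cvtColor(w["pixels"],cv2.COLOR_RGB2GRAY),(5,5),0)
c=cv2.HoughCircles(g,cv2.HOUGH_GRADIENT,1,200,param1=60,param2=18,minRadius=40,maxRadius=75)
Rt=R.from_euler("xyz",S["tool_rot"]).as_matrix()
for q in ([] if c is None else c[0][:3]):
    X=atz(*ray(w,q[:2],S),S["tool_pos"][2]+.0467); print(q,"tool:",Rt.T@(X-S["tool_pos"]))
print("expected px",proj(w,S["tool_pos"]+Rt@[.062,0,-.0467],S))
save(w,"hd%d.png"%int(S["time"]*100))
E
python3 hd.py
```

```text
[ 0.5106 -0.191   0.1912] [-3.1397  0.0035  0.0209] [ 0.0684  0.286  -0.0074] 0.01753697151783472
[312.5 139.5  74.4] tool: [ 0.0638  0.     -0.0469]
[523.5 226.5  74.4] tool: [ 0.0382  0.0633 -0.047 ]
expected px [312.3979 145.8759]
```

```bash
sed -i 's/minRadius=40,maxRadius=75/minRadius=66,maxRadius=92/' hd.py
cat >> hd.py <<'E'
b=(g>110)&(g<190); l=cv2.connectedComponents(b.astype(np.uint8))[1]; m=l==l[140,312]
ys,xs=np.where(m); print("blob",xs.min(),xs.max(),ys.min(),ys.max(),xs.mean(),ys.mean(),m.sum())
for q in robot.tip_of(w,"head_top")[:2]: print("net",q["at"],q["p"])
print(g[40:240:8,312])
print("expected rim px",[proj(w,S["tool_pos"]+Rt@[.062+a,b,-.0467],S).round(1) for a,b in((.022,0),(-.022,0),(0,.022),(0,-.022))])
p=robot.read_camera("scene")
for t in("head_top","lamp_foot","lamp_handle"):
    for q in robot.tip_of(p,t)[:2]: print("scene",t,q["at"],q["p"],proj(p,S["tool_pos"]+Rt@{"head_top":[.062,0,-.0467],"lamp_foot":[.03,0,.0932],"lamp_handle":[0,0,.007]}[t]))
E
python3 hd.py
```

```text
[ 0.5104 -0.1909  0.1908] [-3.1393  0.0043  0.0209] [0.0483 0.2518 0.0296] 0.017933225591691682
[312.5 138.5  75.1] tool: [ 0.0641  0.     -0.047 ]
[529.5 230.5  81.4] tool: [ 0.037   0.0653 -0.047 ]
[ 91.5 194.5  89.2] tool: [ 0.0481 -0.0648 -0.0468]
expected px [312.3978 145.8758]
blob 0 639 63 269 321.40497186864053 157.9673197398348 25061
net [309.2, 145.4] 0.78
[208 207 209 141 120 164 163 163 163 162 162 160 160 159 158 156 155 153
 151 149 149 124  32  23  22]
expected rim px [array([312.4,  61.6]), array([312.4, 220.9]), array([391.4, 146. ]), array([233.4, 146. ])]
scene head_top [416.3, 134.6] 0.66 [414.0733 136.3963]
scene lamp_foot [417.1, 183.1] 0.76 [414.3488 182.1406]
scene lamp_foot [431.3, 166.8] 0.21 [414.3488 182.1406]
scene lamp_handle [430.6, 171.7] 0.87 [428.4345 166.779 ]
```

Run:
```python
import cv2,glob,numpy as np
f=sorted(glob.glob("pics/hd*.png"))[-1]; g=cv2.GaussianBlur(cv2.imread(f,0),(3,3),0)
for r in(120,140,160): print(r,list(zip(range(222,252,2),g[r,222:252:2])),list(zip(range(374,406,2),g[r,374:406:2])))
print(list(zip(range(50,86,2),g[50:86:2,312]))); print(list(zip(range(196,232,2),g[196:232:2,312])))
```

```text
120 [(222, np.uint8(207)), (224, np.uint8(207)), (226, np.uint8(208)), (228, np.uint8(208)), (230, np.uint8(208)), (232, np.uint8(208)), (234, np.uint8(205)), (236, np.uint8(134)), (238, np.uint8(101)), (240, np.uint8(118)), (242, np.uint8(110)), (244, np.uint8(113)), (246, np.uint8(115)), (248, np.uint8(120)), (250, np.uint8(131))] [(374, np.uint8(135)), (376, np.uint8(122)), (378, np.uint8(114)), (380, np.uint8(113)), (382, np.uint8(110)), (384, np.uint8(111)), (386, np.uint8(112)), (388, np.uint8(94)), (390, np.uint8(168)), (392, np.uint8(207)), (394, np.uint8(207)), (396, np.uint8(206)), (398, np.uint8(207)), (400, np.uint8(207)), (402, np.uint8(207)), (404, np.uint8(206))]
140 [(222, np.uint8(209)), (224, np.uint8(209)), (226, np.uint8(209)), (228, np.uint8(208)), (230, np.uint8(208)), (232, np.uint8(207)), (234, np.uint8(207)), (236, np.uint8(184)), (238, np.uint8(106)), (240, np.uint8(109)), (242, np.uint8(113)), (244, np.uint8(113)), (246, np.uint8(122)), (248, np.uint8(137)), (250, np.uint8(149))] [(374, np.uint8(150)), (376, np.uint8(141)), (378, np.uint8(129)), (380, np.ui
[... 1028 characters left out ...]
6, np.uint8(208)), (58, np.uint8(208)), (60, np.uint8(208)), (62, np.uint8(195)), (64, np.uint8(136)), (66, np.uint8(113)), (68, np.uint8(115)), (70, np.uint8(116)), (72, np.uint8(120)), (74, np.uint8(128)), (76, np.uint8(143)), (78, np.uint8(158)), (80, np.uint8(164)), (82, np.uint8(164)), (84, np.uint8(163))]
[(196, np.uint8(149)), (198, np.uint8(148)), (200, np.uint8(148)), (202, np.uint8(147)), (204, np.uint8(145)), (206, np.uint8(138)), (208, np.uint8(123)), (210, np.uint8(110)), (212, np.uint8(104)), (214, np.uint8(79)), (216, np.uint8(28)), (218, np.uint8(20)), (220, np.uint8(22)), (222, np.uint8(22)), (224, np.uint8(22)), (226, np.uint8(22)), (228, np.uint8(23)), (230, np.uint8(21))]
```

The lamp hangs level: the rim is centred at row 139, where 62 mm offset and no tilt would put it. I carry it over gently.

Emit:
carry_out([
  [[-0.001,-0.012,0],0,0],
  [[-0.001,-0.024,0],0,0],
  [[-0.001,-0.034,0],0,0],
  [[-0.0012,-0.036,0],0,0],
  [[-0.0012,-0.036,0],0,0],
  [[-0.0012,-0.036,0],0,0],
  [[-0.0012,-0.036,0],0,0],
  [[-0.0012,-0.036,0],0,0],
  [[-0.0012,-0.032,0],0,0],
  [[-0.0012,-0.026,0],0,0],
  [[-0.001,-0.018,0],0,0],
  [[-0.0002,-0.0138,0],0,0],
  [[0,0,0],-0.08,0],
  [[0,0,0],-0.1,0],
  [[0,0,0],-0.1,0],
  [[0,0,0],-0.09,0],
  [[0,0,0],-0.056,0],
  [[0,0,0],0,0],
  [[0,0,0],0,0],
  [[0,0,0],0,0],
])

```text
time: 22.6
tool_pos: [0.4922, 0.1477, 0.1932]
tool_rot: [3.141, 0.0, 0.446]
contact_force: [0.5, 0.5, -9.1]
opening: 0.0176
grip_force: 55.0
```

Emit:
carry_out([
  [[0,0,0.02],0,0],
  [[0,0,0.025],0,0],
  [[0,0,0],0,0],
  [[0,0,0],0,0],
  [[0,0,0],0,0],
  [[0,0,0],0,0],
])

```text
time: 23.35
tool_pos: [0.4926, 0.1479, 0.149]
tool_rot: [3.141, -0.001, 0.447]
contact_force: [-0.5, -0.1, -9.1]
opening: 0.0173
grip_force: 55.0
```

Run:
```python
from look import *
S=robot.observe(); print(S["tool_pos"],S["tool_rot"],S["contact_force"])
Rt=R.from_euler("xyz",S["tool_rot"]).as_matrix(); foot=S["tool_pos"]+Rt@[.030,0,.0932]; print("foot",foot)
d=np.array([.518,.1615])-foot[:2]; print("err tool",Rt.T@np.r_[d,0],"yaw err",.447-S["tool_rot"][2])
```

```text
[0.4926 0.1479 0.149 ] [ 3.141  -0.0015  0.4467] [-0.5054 -0.1413 -9.1163]
foot [0.5198 0.1608 0.0558]
err tool [-0.0013 -0.0014 -0.    ] yaw err 0.0002687839207031195
```

Emit:
carry_out([
  [[-0.0013,-0.0014,0.008],0,0],
  [[0,0,0.008],0,0],
  [[0,0,0.006],0,0],
  [[0,0,0],0,0],
  [[0,0,0],0,0],
  [[0,0,0],0,0],
])

```text
time: 24.1
tool_pos: [0.4906, 0.1485, 0.1264]
tool_rot: [3.141, -0.001, 0.447]
contact_force: [-0.1, 0.3, -9.1]
opening: 0.0174
grip_force: 55.0
```

Emit:
carry_out([
  [[0,0,0.002],0,0],
  [[0,0,0.002],0,0],
  [[0,0,0.002],0,0],
  [[0,0,0],0,0],
])

```text
time: 24.6
tool_pos: [0.4902, 0.1485, 0.12]
tool_rot: [-3.142, 0.001, 0.447]
contact_force: [1.5, 0.0, -9.5]
opening: 0.0174
grip_force: 55.0
```

Emit:
carry_out([
  [[0,0,0.002],0,0],
  [[0,0,0.002],0,0],
  [[0,0,0.002],0,0],
  [[0,0,0],0,0],
])

```text
time: 25.1
tool_pos: [0.4902, 0.1485, 0.114]
tool_rot: [-3.141, 0.001, 0.447]
contact_force: [-0.2, 0.0, -8.4]
opening: 0.0175
grip_force: 55.0
```

Emit:
carry_out([
  [[0,0,0.002],0,0],
  [[0,0,0.002],0,0],
  [[0,0,0.001],0,0],
  [[0,0,0],0,0],
])

```text
time: 25.6
tool_pos: [0.4903, 0.1485, 0.1091]
tool_rot: [3.142, 0.0, 0.447]
contact_force: [0.3, 0.5, -10.1]
opening: 0.0175
grip_force: 55.0
```

Emit:
carry_out([
  [[0,0,0.001],0,0],
  [[0,0,0.001],0,0],
  [[0,0,0],0,0],
])

```text
time: 25.98
tool_pos: [0.4905, 0.1485, 0.1074]
tool_rot: [3.141, -0.0, 0.447]
contact_force: [-1.7, -0.1, -7.4]
opening: 0.0173
grip_force: 55.0
```

Emit:
carry_out([
  [[0,0,0.001],0,0],
  [[0,0,0],0,0],
])

```text
time: 26.22
tool_pos: [0.4905, 0.1485, 0.1072]
tool_rot: [3.141, -0.001, 0.447]
contact_force: [-4.8, -2.1, 4.6]
opening: 0.0174
grip_force: 55.0
```

It bottomed at exactly the predicted height (0.1072). Release and withdraw upward.

Emit:
carry_out([
  [[0,0,0],0,0.3],
  [[0,0,0],0,0.6],
  [[0,0,0],0,1],
  [[0,0,0],0,1],
  [[0,0,0],0,1],
  [[0,0,0],0,1],
  [[0,0,0],0,1],
  [[0,0,-0.01],0,1],
  [[0,0,-0.03],0,1],
  [[0,0,-0.05],0,1],
  [[0,0,-0.05],0,1],
  [[-0.01,0,-0.05],0,1],
  [[0,0,0],0,1],
  [[0,0,0],0,1],
])

```text
time: 27.98
tool_pos: [0.481, 0.1441, 0.296]
tool_rot: [3.142, 0.0, 0.447]
contact_force: [0.5, 0.6, -0.7]
opening: 0.0919
grip_force: 0.0
```

Run:
```python
from look import *
S=robot.observe(); w=robot.read_camera("wrist"); print(S["tool_pos"],S["contact_force"])
p=robot.read_camera("scene")
a=cv2.resize(w["pixels"][60:240,200:420],None,fx=2,fy=2); b=cv2.resize(p["pixels"][150:330,200:420],None,fx=2,fy=2)
cv2.imwrite("pics/fin.png",np.hstack([a,b])[:,:800,::-1])
for n,c in(("w",w),("s",p)):
  s=S if n=="w" else None
  for t,X in(("head_top",[.518+.0288,.1615+.0138,.154]),("lamp_handle",[.491,.1485,.1])):
    print(n,t,[(np.round(q["at"]),round(q["p"],2)) for q in robot.tip_of(c,t)[:2]],proj(c,X,s))
  for t in("contactor","relay","sensor_cap","junction_box"): print(n,t,[np.round(q["at"]) for q in robot.tip_of(c,t)[:1]])
```

```text
[0.481  0.1441 0.296 ] [ 0.4995  0.5808 -0.6679]
w head_top [(array([310., 105.]), 0.89)] [312.9838 106.8857]
w lamp_handle [(array([311., 169.]), 0.73)] [313.0886 170.2384]
w contactor [array([538.,  15.])]
w relay [array([606.,  66.])]
w sensor_cap [array([439.,  14.])]
w junction_box []
s head_top [(array([296., 237.]), 0.58)] [295.3155 236.0841]
s lamp_handle [(array([322., 260.]), 0.88), (array([310., 274.]), 0.42)] [319.2154 260.1997]
s contactor [array([307., 184.])]
s relay [array([310., 276.])]
s sensor_cap [array([292., 210.])]
s junction_box [array([205., 275.])]
```

View pics/fin.png

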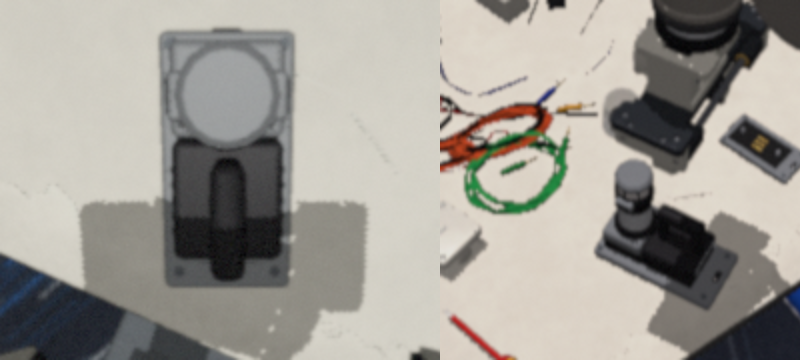

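The lamp stands flat and square on the larger base (left view (225,150), right view (660,250)) with its mast home, the bystanders are where they were, and the gripper is clear.

```bash
python3 -c "
from cell import robot
print(robot.hand_in())"
```

```text
the job is handed in; nothing more can be done
None
```

The lamp's mast was telescoped home, thin tube first and then thick; the lamp stands released on the larger charging base's pegs, and the job was handed in at about 28 s (no verdict was returned).

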